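# Set the portion stop of a bakery cutting board to the yellow clip

## Robot

A 6-joint arm with a two-finger parallel gripper is mounted at the origin on the work surface. World frame = base frame: x ahead of the robot, y to its left, z up, the work surface at z = 0. Lengths are in m, angles in rad, forces in N, time in s.
With the tool pointing down it reaches from about 0.35 to 0.85 m from the base axis. Payload 8.1 kg.
Tool frame: the origin (TCP) lies at the very end of the fingers, on their centre line; the grasp point (between the pads) lies 19 mm behind it; x points along the fingers, y is the direction in which the jaws open and shut, and the axes are right-handed (so a half turn about x gives the same grasp; the last joint's range is limited). The gripper opens to 93 mm and grips with 3 to 60 N. Pads are 15 mm wide; open, the fingers measure 128 mm over their backs; the gripper's body (75 mm by 188 mm) begins 65 mm behind the grasp point.
Start: joints at [-1.434, 0.13, 1.488, -0, 1.523, -0.085], TCP at [0.132, -0.585, 0.219] pointing down, gripper open.
Joint ranges: [-2.96, 2.96], [-0.89, 2.26], [0.02, 2.5], [-1.34, 4.48], [0, 2.73], [-2.66, 2.66]. Speed limits (rad/s): [2.39, 2.39, 2.79, 3.14, 3.14, 3.14].

## Interface

Orientations are given as a rotation vector (axis times angle).
In Python, from plant import * gives the robot as it stands. The module is installed in compiled form; this text tells all that it offers.
- The arm moves only by the tool apply_moves, never from a script. Its argument "series" is a list of rows, each an object with "jaw": the gripper's target within -1 to 1 (shut at 1, half-way at 0, fully open at -1); "linear": the shift along the tool's x, y, z normalised to -1 to 1, where 1 is 0.6 m, a list of three; "roll": the turn about the tool's x normalised to -1 to 1, where 1 is 30 degrees. A call has 1 to 20 rows; each row is the pose to reach, as a shift and turn from the pose measured when the call began, along the tool's axes at that moment; what a row does not reach only later rows make up. A row lasts 1/8 s, in which the tool goes at most 62.5 mm and 10.7 degrees, less where a joint would pass 70% of its speed; a pose out of reach is approached as far as the arm can. A call with a number of a shift or a turn outside -1 to 1 is refused whole. A call with a gripper value outside its range is refused whole. The fingers move at their own pace and stop on an object; "force" is the grip in N (left out, the last holds). Time passes only in rows, so rows that repeat a pose let the fingers close. It gives the time, the measured TCP pose, the force and the opening at its end, in the units of the state.
- read_state(): the state, without advancing time (a new reading comes with each control period).
- read_camera(name): name is "scene" or "side" or "wrist"; returns a dict with "pixels" (384x512x3 uint8, blue, green, red), "intrinsics" (3x3 intrinsics, pixels), "rvec" (rotation vector, rad) and "tvec" (3), from world to camera coordinates, as OpenCV has them; the wrist camera has in their place "tool_from_camera" (4x4, takes a point from camera to tool coordinates, whose origin is the TCP and whose axes are the tool frame's). Camera axes: x right, y down, z forward; pixel columns grow to the right and rows downward; lengths in m; the calibration is good to about 2 mm. The wrist camera is an equidistant fisheye: a pixel r from the principal point sees the ray r / f radians off the axis. A picture is of the moment at which its call begins: read the wrist's pose just before it. There is no depth.
- close_job(): hands the job in, once; it reports no verdict.
The state is a dict: "t": time; "q": joint angles; "dq": joint speeds; "joint_torque": joint torques, N m; "tool_pos": TCP position; "orientation": TCP orientation; "force": force on the tool from outside, world axes, zero at the start; "wrist_torque": the same for the moment, N m; "opening": finger opening in m.
Only numpy, scipy, OpenCV 4.12 (cv2) and the standard library are available. Lean on these libraries where they do the work, as an engineer would, in place of code of your own. Each camera call takes 0.05 s, during which the arm holds its last target. There are 200 camera calls.

## Task

Set the portioning board for today's roll size: with the fingertips, gently push the white stop along its rail until its spring plunger drops into the notch beside the yellow clip, clicking on through any other notch on the way. Only push the stop, never pinch or lift it or pull its plunger, leave the other kitchen things where they are, and finish with the hand clear.

Things in the scene. Friction and masses are not known exactly. Their poses are not given: they have to be found in the camera images.
- board: Light wooden portioning board fixed to the table, 250 mm (its x, from -120 to +130) by 400 mm (its y) by 20 mm thick; origin on the table under its middle. An aluminium rail 20 mm wide runs along its y at x = +85 mm, top 36 mm above the table, with three V notches (18 mm wide, 35 degree flanks) 50 mm apart in its top at y = -50, 0 and +50 mm. 6 mm thick posts 46 mm high end the rail at y = -175 and +175 mm. z is up.
- stop (a joint): Place of the stop along the rail in m, 0 to 0.24, growing along the board's +y; it starts near 0 (0 to 0.045), before all three notches. The notches are at 0.08, 0.13 and 0.18. It slides with about 2 N; at each notch the force first dips to nothing as the plunger pulls the stop the last 7 mm or so ahead into the centre, and pushing it on out again takes about 7 N. It stays where it is left.
- stop_push (a point): Place to push: centre of the stop's white fence on the face that looks to the board's -y (the start end), 50 mm above the table. The fence is an upright white plate 136 mm long across the board (board x from -73 to +63 mm; this point is at board x = 0), 14 mm thick, from 24 to 75 mm above the table. This face lies 7 mm behind the stop's centre line. Axes are the board's; push along +y.
- stop_mark (a point): Far end of the white index line on top of the stop's black carriage (the carriage is 44 mm across the rail by 40 mm along it, top 58 mm above the table); it marks the stop's centre line and comes level with a clip (in the board's y) when the stop is in that clip's notch.
- plunger (a joint): Red-capped spring plunger standing in the carriage: 0 when riding on top of the rail, about +0.005 m when it has dropped into a notch; negative if pulled up.
- plunger_cap (a point): Top of the plunger's red cap (18 mm across), 79 mm above the table when riding on the rail, about 74 mm when dropped.
- clip_yellow: Yellow clip, 10 by 14 by 32 mm high, fixed on the board at its far (+x) edge beside one of the three notches: the wanted one. Origin at the centre of its underside, axes as the board's; same y in the board's frame as the notch.
- clip_blue: Blue clip, same shape, beside another notch.
- clip_green: Green clip, same shape, beside the remaining notch.
- ring_cutter: Steel ring cutter, 54 mm across, 35 mm high, standing on the board's +y end. Leave alone. Origin under its centre.
- scraper: Bench scraper lying on the table beyond the board's +y end, 96 by 130 by 20 mm. Leave alone.
- spoon: Steel spoon lying on the table beyond the board's far edge, along the board's y. Leave alone.
- brush: Brush lying on the table beyond the board's -y end. Leave alone.
- bowl: White bowl, 140 mm across, 60 mm high, to the left. Leave alone.
- jar: Jar with red cap, 68 mm across, 110 mm high, to the right. Leave alone.
- mug: Blue mug, 76 mm across, 90 mm high, far left. Leave alone.

How it is judged:
On the way, in this order (a step that is already met when the one before it is completed fails the run):
1. the fingers push the stop from its start-end side ((contact force between the fingers and stop_c1 above 0.3 N or contact force between the fingers and stop_c2 above 0.3 N)), for 0.05 s.
2. the plunger drops into the notch beside the yellow clip (y of stop_mark in the frame of clip_yellow between -0.0035 and 0.0035 m and value of joint plunger above 0.0035 m), for 0.2 s.
At the end, for the whole second after the job is handed in: The stop's index line is within 3.5 mm of the yellow clip along the rail, the plunger is down by more than 3.5 mm, the stop is at rest, and every loose thing is within 30 mm of where it began (all of step 2 and velocity of joint stop between -0.005 and 0.005 m/s and distance of each of ring_cutter, scraper, spoon, brush, bowl, jar, mug from where it was at the start of the episode below 0.03 m); the robot touches nothing.
It fails at once if the stop is pinched (fingers press on both of its sides at once) ((contact force between the fingers and stop_c1 above 1.5 N or contact force between the fingers and stop_c2 above 1.5 N) and (contact force between the fingers and stop_c3 above 1.5 N or contact force between the fingers and stop_c4 above 1.5 N)).
It fails at once if the stop is pushed with more than 40 N (contact force between the arm and stop above 40 N).
It fails at once if the plunger is pulled up more than 3 mm (value of joint plunger below -0.003 m).
It fails at once if a bystander is pushed over 30 mm away, carried off or lifted (distance of any of ring_cutter, scraper, spoon, brush, bowl, jar, mug from where it was at the start of the episode above 0.03 m).
It also fails if it takes over 42 s, if anything falls off the work surface, if the arm or the gripper's body presses on something with over 40 N, if the wrist force passes 120 N, or if a joint passes its speed limit or range.

## Working session

There is one attempt and no reset: what is moved stays moved. The work goes in short steps, Python scripts to look and compute and a tool call to move; the robot and the scene stay as the last step left them, time stands still between calls to the robot, and variables do not carry over. Pictures are saved under pics/ and viewed, about 8 in all and at most 12, crops included, and the job is handed in when it is done.

Besides the shell and the picture viewer there is one more tool, called after "Request:" by a JSON object that holds its "fn" and its "kwargs", one argument or row to a line. apply_moves: Moves the arm, as the interface text tells. Its arguments: {"type":"object","properties":{"series":{"type":"array"},"force":{"type":"number"}},"required":["series"]}

```bash
mkdir -p pics; cat > h.py <<'E'
import numpy as np, cv2
from plant import *
def ray(c,uv):
    R=cv2.Rodrigues(np.array(c["rvec"],float))[0]; t=np.array(c["tvec"],float).ravel()
    p=cv2.undistortPoints(np.array(uv,float).reshape(1,1,2),np.array(c["intrinsics"],float),None).ravel()
    return -R.T@t, R.T@np.array([p[0],p[1],1.])
def onz(c,uv,z):
    o,d=ray(c,uv); return o+d*(z-o[2])/d[2]
E
python3 - <<'E'
from h import *
import pickle
s=read_state(); print(s)
d={n:read_camera(n) for n in("scene","side")}
pickle.dump(d,open("c0.pkl","wb"))
for n in d: cv2.imwrite(f"pics/{n}0.png",cv2.resize(d[n]["pixels"],(800,600),interpolation=cv2.INTER_CUBIC))
E
```

```text
{'t': 0.0, 'q': array([-1.43437093e+00,  1.31143736e-01,  1.48925255e+00, -7.19572955e-06,
        1.52298079e+00, -8.53875128e-02]), 'dq': array([ 0.00062186,  0.00115313,  0.0010206 , -0.00064959,  0.00020022,
       -0.0003718 ]), 'joint_torque': array([ 1.83975135e-03, -5.59845757e+01, -4.91751122e+01,  7.68517354e-02,
        3.57935694e-02, -1.50328806e-04]), 'tool_pos': array([ 0.13195027, -0.58474589,  0.21761253]), 'orientation': array([ 2.10486612,  0.23630054, -2.10497777]), 'force': array([-0.3986692 , -0.69009109,  0.17701472]), 'wrist_torque': array([-0.01703515,  0.04469568,  0.01424216]), 'opening': 0.09329177668548234}
```

View pics/scene0.png

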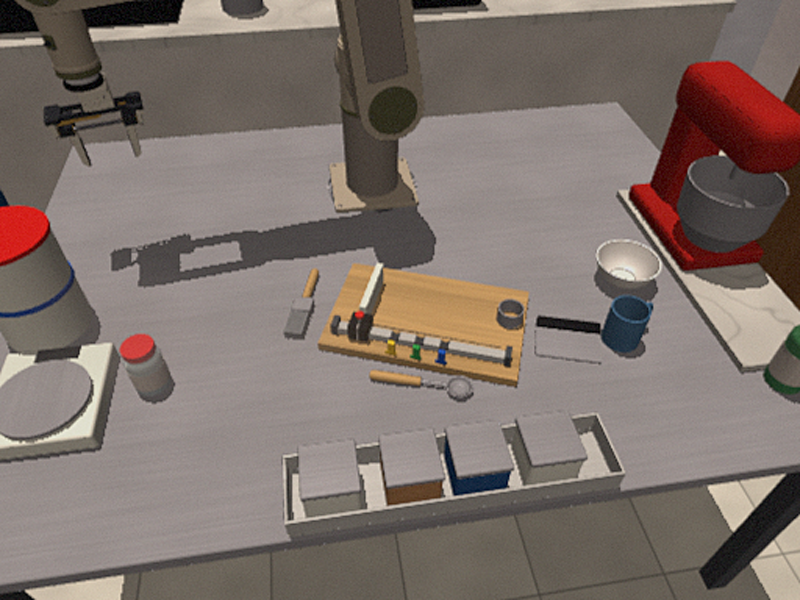

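View pics/side0.png

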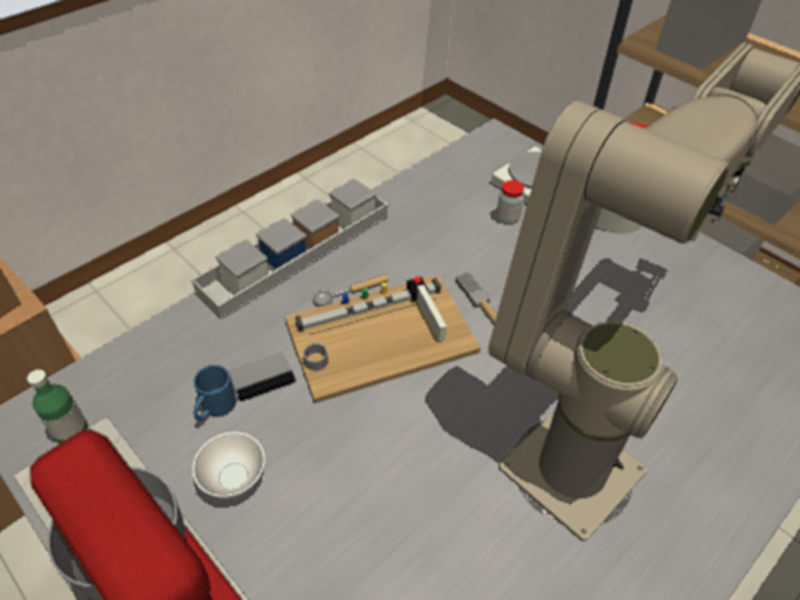

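The scene view shows the yellow clip nearest the start end (about 391,348 in the 800x600 picture), then green (416,352) and blue (441,355). The stop's red cap is at about (359,316), with the white fence running up to (377,268). The side view agrees. Next I measure positions by triangulating.

```bash
cat > meas.py <<'E'
from h import *
import pickle
d=pickle.load(open("c0.pkl","rb"))
roi={"scene":(195,300,165,345),"side":(165,260,180,312)}
rng={"yellow":((20,130,110),(33,255,255)),"green":((45,110,40),(80,255,255)),"blue":((105,140,60),(125,255,255)),"red":((0,170,90),(5,255,255)),"wood":((8,60,60),(22,200,255))}
C={}
for n,c in d.items():
    a,b,l,r=roi[n]; im=c["pixels"][a:b,l:r]; hsv=cv2.cvtColor(im,cv2.COLOR_BGR2HSV)
    for k,(lo,hi) in rng.items():
        m=cv2.inRange(hsv,lo,hi)
        N,lab,st,ce=cv2.connectedComponentsWithStats(m)
        if N<2: print(n,k,"none"); continue
        i=1+np.argmax(st[1:,4]); C[n,k]=ce[i]+[l,a]
        if k=="wood":
            h=cv2.convexHull(cv2.findContours((lab==i).astype(np.uint8),0,1)[0][0])
            q=cv2.approxPolyDP(h,5,True)[:,0]+[l,a]; print(n,"wood",[(p.tolist(),onz(c,p,.02)[:2].round(4).tolist()) for p in q])
        else: print(n,k,C[n,k].round(1),st[i,4])
for k in ["yellow","green","blue","red"]:
    if ("scene",k) in C and ("side",k) in C:
        o1,a=ray(d["scene"],C["scene",k]);o2,b=ray(d["side"],C["side",k])
        x=np.linalg.lstsq(np.c_[a,-b],o2-o1,rcond=None)[0]; p,q=o1+a*x[0],o2+b*x[1]
        print(k,((p+q)/2).round(4),"gap",np.linalg.norm(p-q).round(4))
E
python3 meas.py
```

```text
scene yellow [249.8 221.8] 42
scene green [265.9 224.7] 39
scene blue [282.1 227.7] 35
scene red [229.7 201.1] 24
scene wood [([337, 195], [0.5235, 0.2655]), ([329, 247], [0.7273, 0.1766]), ([203, 219], [0.5602, -0.1827]), ([214, 195], [0.4596, -0.1396])]
side yellow [245.5 183.6] 22
side green [233.2 187.1] 18
side blue [220.5 190.8] 14
side red [266.8 179.1] 12
side wood [([280, 176], [0.5594, -0.1817]), ([306, 224], [0.3277, -0.0775]), ([202, 257], [0.4745, 0.2847]), ([182, 203], [0.712, 0.188])]
yellow [ 0.6101 -0.0415  0.0385] gap 0.0004
green [0.6289 0.0052 0.0382] gap 0.0002
blue [0.6479 0.052  0.0375] gap 0.0009
red [ 0.5478 -0.0944  0.074 ] gap 0.0006
```

```bash
cat >> h.py <<'E'
th=np.deg2rad(-22.0); bx=np.array([np.cos(th),np.sin(th),0]); by=np.array([-np.sin(th),np.cos(th),0])
yel=np.array([0.6101,-0.0415,0]); B0=yel-0.123*bx+0.050*by
def board(p): return np.array([(p-B0)@bx,(p-B0)@by,p[2]])
def world(x,y,z): return B0+x*bx+y*by+np.array([0,0,z])
def plan(target):
    s=read_state(); R=cv2.Rodrigues(s["orientation"])[0]; p=s["tool_pos"]
    print("t",s["t"],"R cols",R.round(3).tolist(),"board pos",board(p).round(4),"F",s["force"].round(2),"open",round(s["opening"],4))
    print("linear",(R.T@(target-p)/0.6).round(4))
    # roll aligning tool y with +-bx
    v=R.T@bx; a=np.rad2deg(np.arctan2(v[2],v[1])); a=(a+90)%180-90
    print("roll",a,a/30)
E
python3 -c "
from h import *
plan(world(0,-.17,.15))"
```

```text
t 0.1 R cols [[-0.0, 0.22, -0.976], [0.002, -0.976, -0.22], [-1.0, -0.002, -0.0]] board pos [-0.1168 -0.7328  0.2177] F [ 0.05 -0.5   1.33] open 0.093
linear [ 0.114  -0.6601 -0.6941]
roll -55.29227835544885 -1.8430759451816283
```

Request:
{"fn": "apply_moves", "kwargs": {
  "series": [
    {"jaw":1,"linear":[0,-0.04,-0.04],"roll":-0.06},
    {"jaw":1,"linear":[0,-0.1,-0.105],"roll":-0.15},
    {"jaw":1,"linear":[0,-0.16,-0.168],"roll":-0.24},
    {"jaw":1,"linear":[0,-0.22,-0.231],"roll":-0.33},
    {"jaw":1,"linear":[0,-0.28,-0.294],"roll":-0.42},
    {"jaw":1,"linear":[0,-0.34,-0.357],"roll":-0.51},
    {"jaw":1,"linear":[0,-0.4,-0.42],"roll":-0.6},
    {"jaw":1,"linear":[0,-0.46,-0.484],"roll":-0.7},
    {"jaw":1,"linear":[0.02,-0.52,-0.547],"roll":-0.8},
    {"jaw":1,"linear":[0.04,-0.58,-0.61],"roll":-0.9},
    {"jaw":1,"linear":[0.06,-0.63,-0.662],"roll":-1},
    {"jaw":1,"linear":[0.08,-0.66,-0.694],"roll":-1},
    {"jaw":1,"linear":[0.08,-0.66,-0.694],"roll":-1},
    {"jaw":1,"linear":[0.08,-0.66,-0.694],"roll":-1}
  ],
  "force": 20
}}

```text
t: 1.85
tool_pos: [0.4507, -0.1072, 0.1704]
orientation: [1.786, 0.7, -1.787]
force: [-0.1, -1.1, -0.2]
opening: 0.0005
```

```bash
python3 -c "
from h import *
plan(world(0,-.17,.15))
print(read_state()['q'])"
```

```text
t 1.85 R cols [[-0.001, 0.678, -0.735], [0.001, -0.735, -0.678], [-1.0, -0.002, -0.0]] board pos [-0.0002 -0.1706  0.1704] F [-0.05 -1.08 -0.2 ] open 0.0005
linear [ 0.034  -0.0001 -0.0011]
roll -25.28134757339184 -0.842711585779728
[-3.45150071e-01 -2.19900759e-01  1.91627640e+00  1.08369245e-03
  1.44638304e+00  4.79929393e-01]
```

Roll the rest of the way and come down to z = 0.12, then look with the wrist camera.

Request:
{"fn": "apply_moves", "kwargs": {
  "series": [
    {"jaw":1,"linear":[0.02,0,0],"roll":-0.28},
    {"jaw":1,"linear":[0.05,0,0],"roll":-0.56},
    {"jaw":1,"linear":[0.084,0,0],"roll":-0.843},
    {"jaw":1,"linear":[0.084,0,0],"roll":-0.843},
    {"jaw":1,"linear":[0.084,0,0],"roll":-0.843}
  ]
}}

```text
t: 2.48
tool_pos: [0.4509, -0.108, 0.1212]
orientation: [1.49, 1.0, -1.489]
force: [-0.2, 1.0, 0.9]
opening: 0.0002
```

```bash
python3 -c "
from h import *
import pickle
plan(world(0,-.17,.042))
c={n:read_camera(n) for n in('wrist','scene')}; pickle.dump(c,open('c1.pkl','wb'))
cv2.imwrite('pics/wrist1.png',c['wrist']['pixels'])
print(c['wrist']['intrinsics'],c['wrist']['tool_from_camera'])
cv2.imwrite('pics/scene1.png',cv2.resize(c['scene']['pixels'][150:270,180:360],(780,520),interpolation=cv2.INTER_CUBIC))"
```

```text
t 2.475 R cols [[0.0, 0.926, -0.379], [0.001, -0.379, -0.926], [-1.0, 0.0, -0.001]] board pos [ 0.0003 -0.1713  0.1212] F [-0.17  0.96  0.9 ] open 0.0002
linear [ 0.1319 -0.0005 -0.002 ]
roll -0.24156001201133392 -0.008052000400377797
[[297.31863964   0.         260.59322587]
 [  0.         297.31863964 194.57967482]
 [  0.           0.           1.        ]] [[ 4.14438776e-04 -2.39536811e-01  9.70887195e-01 -1.66075897e-01]
 [ 9.99999904e-01 -4.08187790e-05 -4.36936792e-04 -1.21015766e-03]
 [ 1.44292875e-04  9.70887282e-01  2.39536771e-01 -6.58192066e-02]
 [ 0.00000000e+00  0.00000000e+00  0.00000000e+00  1.00000000e+00]]
```

View pics/wrist1.png

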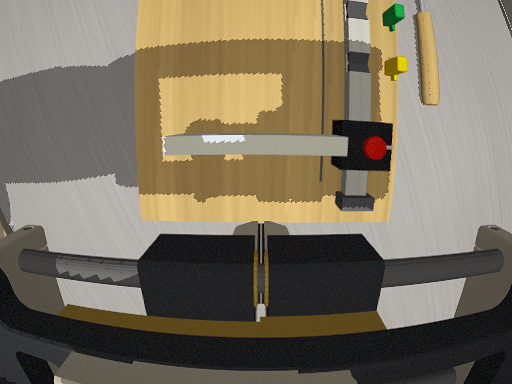

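View pics/scene1.png

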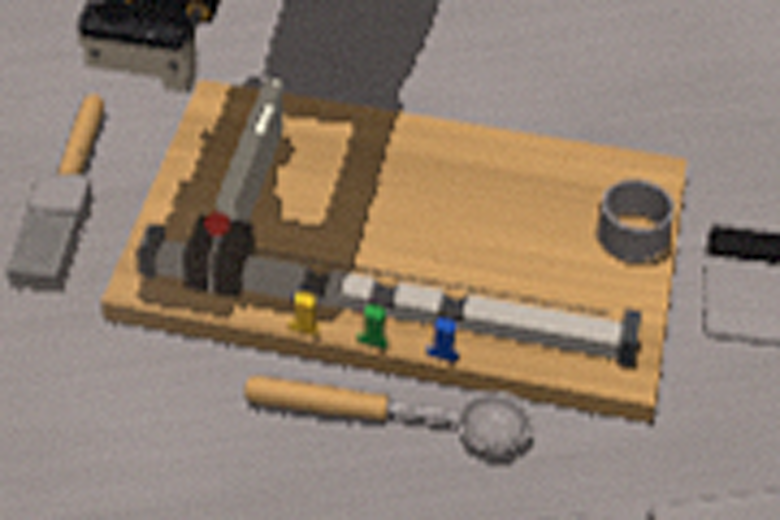

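The wrist view shows the fence square to the tool, at rows 134–156 and columns 163–348. The red cap is at (375,148), the yellow clip near (397,66), and the fingers at column 262. The scene crop confirms yellow is the first notch and nothing stands in between. I refine the distances from the wrist camera.

```bash
cat >> h.py <<'E'
def wonz(c,s,uv,z):
    K=c["intrinsics"]; d=(np.array(uv)-K[:2,2])/K[0,0]; r=np.linalg.norm(d)
    v=np.r_[d/r*np.sin(r),np.cos(r)]; T=c["tool_from_camera"]; R=cv2.Rodrigues(s["orientation"])[0]
    o=R@T[:3,3]+s["tool_pos"]; w=R@T[:3,:3]@v
    return o+w*(z-o[2])/w[2]
def blob(im,lo,hi):
    m=cv2.inRange(cv2.cvtColor(im,cv2.COLOR_BGR2HSV),lo,hi)
    N,lab,st,ce=cv2.connectedComponentsWithStats(m); i=1+np.argmax(st[1:,4]); return ce[i],st[i]
E
cat > wm.py <<'E'
from h import *
import pickle,sys
c=pickle.load(open(sys.argv[1],"rb"))["wrist"]; s=read_state(); im=c["pixels"]
for k,lo,hi,z in(("red",(0,150,60),(6,255,255),.0775),("yellow",(22,150,100),(33,255,255),.040),("green",(50,110,40),(80,255,255),.040)):
    ce,st=blob(im,lo,hi); print(k,ce.round(1),st,board(wonz(c,s,ce,z)).round(4))
E
python3 wm.py c1.pkl
python3 -c "
from h import *
import pickle
c=pickle.load(open('c1.pkl','rb'))['wrist'];s=read_state()
col=cv2.cvtColor(c['pixels'],cv2.COLOR_BGR2GRAY)[128:164,300]; print(col)
for u in (175,300):
  for v in(134,156): print(u,v,board(wonz(c,s,(u,v),.075)).round(4),board(wonz(c,s,(u,v),.024)).round(4))"
```

```text
red [374.6 147.5] [363 136  24  24 428] [ 0.0841 -0.1211  0.0775]
yellow [395.2  66.4] [384  56  23  25 394] [ 0.1184 -0.05    0.04  ]
green [392.9  15.7] [383   4  22  27 382] [ 0.1188 -0.0008  0.04  ]
[125 127 125 127 129 117 104 131 158 163 161 161 162 163 159 158 162 161
 163 162 164 161 161 161 161 162 155 137 124 126 127 124 126 127 123 124]
175 134 [-0.063  -0.1118  0.075 ] [-0.078  -0.1133  0.024 ]
175 156 [-0.0636 -0.128   0.075 ] [-0.0788 -0.1335  0.024 ]
300 134 [ 0.0276 -0.113   0.075 ] [ 0.0344 -0.1148  0.024 ]
300 156 [ 0.0279 -0.1289  0.075 ] [ 0.0347 -0.1346  0.024 ]
```

Request:
{"fn": "apply_moves", "kwargs": {
  "series": [
    {"jaw":1,"linear":[0.03,0,0],"roll":-0.008},
    {"jaw":1,"linear":[0.065,0,0],"roll":-0.008},
    {"jaw":1,"linear":[0.1,0,0],"roll":-0.008},
    {"jaw":1,"linear":[0.127,0,0],"roll":-0.008},
    {"jaw":1,"linear":[0.127,0,-0.015],"roll":-0.008},
    {"jaw":1,"linear":[0.127,0,-0.03],"roll":-0.008},
    {"jaw":1,"linear":[0.127,0,-0.042],"roll":-0.008},
    {"jaw":1,"linear":[0.127,0,-0.042],"roll":-0.008}
  ]
}}

```text
t: 3.58
tool_pos: [0.4617, -0.0839, 0.0459]
orientation: [1.486, 1.003, -1.482]
force: [-0.5, -0.5, 0.6]
opening: 0.0005
```

```bash
python3 -c "
from h import *
import pickle
plan(world(0,-.0695,.045))
pickle.dump({'wrist':read_camera('wrist')},open('c2.pkl','wb'))"; python3 wm.py c2.pkl
```

```text
t 3.575 R cols [[0.002, 0.928, -0.372], [0.0, -0.372, -0.928], [-1.0, 0.002, -0.001]] board pos [ 0.0013 -0.1449  0.0459] F [-0.54 -0.51  0.6 ] open 0.0005
linear [ 0.0017 -0.0018 -0.1256]
roll 0.16248819717323215 0.005416273239107738
red [418.4 210.8] [402 194  33  35 842] [ 0.0824 -0.1212  0.0775]
yellow [441.1  88.9] [424  75  35  32 810] [ 0.117  -0.0508  0.04  ]
green [438.7  19.8] [422   4  34  36 768] [ 0.1177 -0.002   0.04  ]
```

Request:
{"fn": "apply_moves", "kwargs": {
  "series": [
    {"jaw":1,"linear":[0,0,-0.006],"roll":0},
    {"jaw":1,"linear":[0,0,-0.012],"roll":0},
    {"jaw":1,"linear":[0,0,-0.018],"roll":0},
    {"jaw":1,"linear":[0,0,-0.024],"roll":0},
    {"jaw":1,"linear":[0,0,-0.03],"roll":0},
    {"jaw":1,"linear":[0,0,-0.036],"roll":0},
    {"jaw":1,"linear":[0,0,-0.042],"roll":0},
    {"jaw":1,"linear":[0,0,-0.048],"roll":0},
    {"jaw":1,"linear":[0,0,-0.054],"roll":0},
    {"jaw":1,"linear":[0,0,-0.06],"roll":0},
    {"jaw":1,"linear":[0,0,-0.066],"roll":0},
    {"jaw":1,"linear":[0,0,-0.072],"roll":0},
    {"jaw":1,"linear":[0,0,-0.078],"roll":0},
    {"jaw":1,"linear":[0,0,-0.084],"roll":0},
    {"jaw":1,"linear":[0,0,-0.09],"roll":0},
    {"jaw":1,"linear":[0,0,-0.094],"roll":0},
    {"jaw":1,"linear":[0,0,-0.094],"roll":0}
  ]
}}

```text
t: 5.75
tool_pos: [0.4821, -0.0311, 0.0456]
orientation: [1.486, 1.004, -1.483]
force: [0.5, -0.5, -0.6]
opening: 0.0006
```

```bash
python3 -c "
from h import *
import pickle
plan(world(0,-.0695,.045))
pickle.dump({'wrist':read_camera('wrist')},open('c3.pkl','wb'))"; python3 wm.py c3.pkl
```

```text
t 5.75 R cols [[0.001, 0.928, -0.372], [0.001, -0.372, -0.928], [-1.0, 0.001, -0.002]] board pos [ 0.0004 -0.0883  0.0456] F [ 0.49 -0.5  -0.64] open 0.0006
linear [ 0.001  -0.0006 -0.0314]
roll 0.16651632701811536 0.005550544233937179
red [418.7 224.6] [403 208  32  35 808] [ 0.0829 -0.0719  0.0775]
yellow [438.6 170.9] [421 154  36  32 750] [ 0.1172 -0.0484  0.04  ]
green [443.2  98.4] [427  85  34  30 785] [ 1.177e-01 -1.000e-04  4.000e-02]
```

Request:
{"fn": "apply_moves", "kwargs": {
  "series": [
    {"jaw":1,"linear":[0,0,-0.004],"roll":0},
    {"jaw":1,"linear":[0,0,-0.008],"roll":0},
    {"jaw":1,"linear":[0,0,-0.012],"roll":0},
    {"jaw":1,"linear":[0,0,-0.016],"roll":0},
    {"jaw":1,"linear":[0,0,-0.02],"roll":0},
    {"jaw":1,"linear":[0,0,-0.023],"roll":0},
    {"jaw":1,"linear":[0,0,-0.026],"roll":0},
    {"jaw":1,"linear":[0,0,-0.026],"roll":0},
    {"jaw":1,"linear":[0,0,-0.026],"roll":0}
  ]
}}

```text
t: 6.92
tool_pos: [0.4876, -0.0164, 0.0454]
orientation: [1.486, 1.005, -1.483]
force: [0.3, -0.1, -0.0]
opening: 0.0005
```

```bash
python3 -c "
from h import *
import pickle
plan(world(0,-.0695,.045))
pickle.dump({'wrist':read_camera('wrist')},open('c4.pkl','wb'))"; python3 wm.py c4.pkl
```

```text
t 6.925 R cols [[0.001, 0.928, -0.372], [0.002, -0.372, -0.928], [-1.0, 0.0, -0.002]] board pos [ 0.0001 -0.0726  0.0454] F [ 0.25 -0.15 -0.02] open 0.0005
linear [ 0.0007 -0.0001 -0.0052]
roll 0.17500401127718135 0.005833467042572712
red [417.1 208.2] [401 192  33  34 808] [ 0.0801 -0.0471  0.0775]
yellow [446.1 198.2] [438 186  17  24 285] [ 0.1264 -0.0514  0.04  ]
green [443.3 121.6] [426 107  36  31 783] [0.118  0.0002 0.04  ]
```

The cap jumped ahead of the fingers by about 9 mm, so the plunger appears to have dropped in. Backing off and rising before I check.

Request:
{"fn": "apply_moves", "kwargs": {
  "series": [
    {"jaw":1,"linear":[0,0,0.02],"roll":0},
    {"jaw":1,"linear":[0,0,0.05],"roll":0},
    {"jaw":1,"linear":[0,0,0.08],"roll":0},
    {"jaw":1,"linear":[-0.04,0,0.09],"roll":0},
    {"jaw":1,"linear":[-0.1,0,0.1],"roll":0},
    {"jaw":1,"linear":[-0.17,0,0.1],"roll":0},
    {"jaw":1,"linear":[-0.22,0,0.1],"roll":0},
    {"jaw":1,"linear":[-0.22,0,0.1],"roll":0},
    {"jaw":1,"linear":[-0.22,0,0.1],"roll":0}
  ]
}}

```text
t: 8.1
tool_pos: [0.4645, -0.073, 0.1764]
orientation: [1.486, 1.005, -1.484]
force: [0.4, 0.5, -0.8]
opening: 0.0001
```

```bash
python3 -c "
from h import *
import pickle
plan(world(0,-.0695,.045))
c={n:read_camera(n) for n in('wrist','scene','side')}; pickle.dump(c,open('c5.pkl','wb'))
o=[cv2.resize(c['wrist']['pixels'][60:220,240:460],(660,480)[:2] if 0 else (412,300)),cv2.resize(c['scene']['pixels'][180:255,200:303],(412,300),interpolation=cv2.INTER_CUBIC)]
cv2.imwrite('pics/f.png',np.vstack(o))
import h
"; python3 wm.py c5.pkl; sed 's/c0.pkl/c5.pkl/' meas.py | python3 -
```

```text
t 8.1 R cols [[-0.0, 0.928, -0.373], [0.002, -0.373, -0.928], [-1.0, -0.001, -0.001]] board pos [-0.0002 -0.1337  0.1764] F [ 0.42  0.53 -0.84] open 0.0001
linear [ 0.2192  0.0007 -0.1067]
roll 0.12505500309360684 0.004168500103120228
red [353.8 105.6] [345  96  19  20 276] [ 0.0818 -0.0493  0.0775]
yellow [377.2 109.4] [372 100  12  21 171] [ 0.1203 -0.0489  0.04  ]
green [375.1  64.4] [367  56  17  20 244] [ 0.1178 -0.0002  0.04  ]Traceback (most recent call last):
  File "<stdin>", line 8, in <module>
KeyError: 'wrist'
```

View pics/f.png

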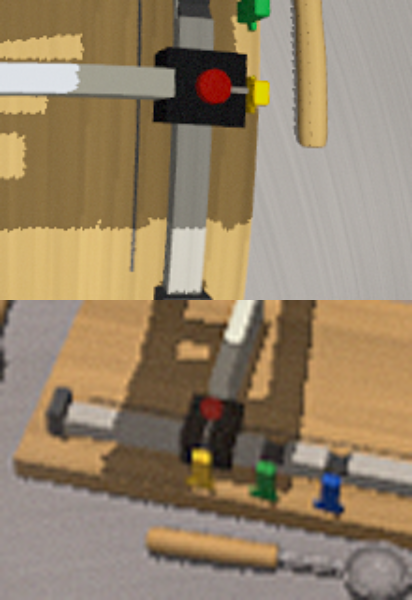

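The picture shows the white index line level with the yellow clip in both views, and the hand clear. One last numeric check of the cap height by triangulation, then I hand in.

```bash
sed 's/d=pickle.load.*/d=pickle.load(open("c5.pkl","rb")); d.pop("wrist")/' meas.py > m2.py; python3 m2.py | tail -4; python3 - <<'E'
from h import *
import pickle
w=pickle.load(open('c5.pkl','rb')); 
E
```

```text
yellow [ 0.6146 -0.043   0.0452] gap 0.002
green [0.629  0.0051 0.0381] gap 0.0001
blue [0.7538 0.0774 0.1344] gap 0.1079
red [ 0.5768 -0.0278  0.0679] gap 0.0013
```

```bash
python3 -c "
from h import *
print(close_job()); s=read_state(); print(s['t'],s['force'])"
```

```text
the job is handed in; nothing more can be done
None
the job is handed in; nothing more can be done
```

I pushed the stop about 71 mm along the rail into the yellow clip's notch, the first of the three, and handed the job in. I used closed fingertips on the middle of the fence's start-end face. The last move was slow, and the plunger pulled the stop ahead of the fingers by itself. I then backed the hand off and raised it to 0.176 m, with about 8 s used.

**Last checks:**
- **Position:** the index line is level with the yellow clip in the wrist and scene views. The red cap is within about 0.5 mm of the clip along the rail, both from the wrist camera and by triangulating the scene and side views.
- **Plunger:** the cap's triangulated height fell from 74 mm to 68 mm, which fits a dropped plunger (about 5 mm).
- **Contact:** the wrist force was about 1 N, within noise, and I pushed nothing but the stop.

**What disagreed:** the last scene and side triangulation was wrong for two of the clips. The blue one failed outright (rays 108 mm apart) and the yellow one was off by a few millimetres. I think the cause was a wrong blob for blue and the carriage partly hiding yellow. I used the earlier clip measurements instead and did not re-measure. I also did not measure the loose things again at the end.

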